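# Lock the tube mixer's carrier

### The job

Lock the tube carrier on the mixer: take the upright tab on the spring plunger, press the plunger down until you feel it seat, without forcing it, then while holding it down slide the keeper fully home under the catch and let go, so that the plunger stays trapped. Leave everything else on the bench where it is.

Things in the scene. Friction and masses are not known exactly. Their poses are not given: they have to be found in the camera images.
- mixer: fixed tube mixer: low white base 190 x 240 mm, 45 mm high, a rack of capped tubes along its -x side (top 136 mm up, centre line 98 mm from the plunger axis). Origin on the table under the plunger axis; z up; +y is the way the keeper slides to lock. The grey plunger housing on it is 50 x 50 mm, top at 72 mm.
- catch_post (a point): point on the grey block (top 70 mm up) 72 mm along mixer +y from the plunger axis. From it rises the catch, a steel post with a lip 28 mm wide, 6 mm thick, reaching back to the plunger (lip 40 to 66 mm along y from the plunger axis). The height of the lip, and the plunger's seat with it, differs by up to 20 mm from mixer to mixer and is not given.
- plunger: spring plunger, aluminium head 40 x 44 mm carrying the keeper. Origin at the mixer's origin when out; sinks along mixer -z as pressed. Spring: about 4 N at first, 0.2 N more per mm, 1.2 N more per 10 mm/s (damped). After 9 to 29 mm (to be felt) it meets a rubber seat in the housing, 10 N per mm. Over 18 N on seat or catch, besides the spring's force, damages it.
- keeper_nose (a point): middle of the keeper's front end, which goes under the lip; 129 mm above the table when the plunger is out. On the seat the nose's top is 1.5 mm below the lip's underside; it passes only when the plunger is on its seat or within about 1 mm of it; higher up it butts against the lip or rides over it.
- keeper (a joint): slide of the keeper, m: a dark steel bar 68 x 16 x 8 mm in the plunger's head, with an upright tab. 0 = fully back, 0.026 = fully home (end stop), growing along mixer +y; starts at 0 to 0.003. At 0 the nose ends 34 mm from the plunger axis, 6 mm short of the lip. About 2 N of friction; stays where it is left.
- keeper_tab (a point): centre of the top of the keeper's upright tab, the grip for pressing and sliding. Tab 12 mm thick along mixer y, 24 mm wide along x, 44 mm tall; top 177 mm above the table when the plunger is out. Gripped on its two y faces with fingertips 28 mm below its top, the fingers clear the lip by about 8 mm, also when opening.
- jar: bystander: small capped round jar, 44 mm across, 60 mm tall, standing beside the mixer; origin at the centre of its underside; leave alone
- tube_box: bystander: closed cardboard box 62 x 62 x 46 mm, beside the mixer; origin at the centre of its underside; leave alone
- beaker: bystander: glass beaker 70 mm across, 85 mm tall; origin at the centre of its underside; leave alone
- reagent: bystander: bottle 64 mm across, 130 mm tall; origin at the centre of its underside; leave alone
- loose_rack: bystander: white wire rack 76 x 142 mm full of capped tubes, 100 mm tall; origin at the centre of its underside; leave alone
- pipette: bystander: hand pipette lying flat, about 230 mm long, 26 mm wide; origin at the centre of its underside near its middle; leave alone
- tub: bystander: lidded plastic tub 138 x 108 x 57 mm; origin at the centre of its underside; leave alone

How it is judged:
By the outcome, as a careful person would: the job done as asked, in the order asked, and still so for the second after the job is handed in, with the robot touching nothing.
It also fails if it takes over 38 s, if anything falls off the work surface, if the arm or the gripper's body presses on something with over 40 N, if the wrist force passes 120 N, or if a joint passes its speed limit or range.

### The arm

A 6-joint arm with a two-finger parallel gripper is mounted at the origin on the work surface. World frame = base frame: x ahead of the robot, y to its left, z up, the work surface at z = 0. Lengths are in m, angles in degrees, forces in N, time in s.
With the tool pointing down it reaches from about 0.35 to 0.875 m from the base axis. Payload 4.2 kg.
Tool frame: the origin (TCP) lies at the very end of the fingers, on their centre line; the grasp point (between the pads) lies 19 mm behind it; z points along the fingers, y is the line along which they close (so a half turn about z gives the same grasp; the last joint's range is limited). The gripper opens to 87 mm and grips with 3 to 60 N. Pads are 19 mm wide; open, the fingers measure 117 mm over their backs; the gripper's body (75 mm by 190 mm) begins 51 mm behind the grasp point.
Start: joints at [-58.98, 22.042, 0.453, 0, -68.411, -14.817], TCP at [0.174, -0.6, 0.199] pointing down, gripper open.
Joint ranges: [-179.83, 179.83], [-69.29, 118.12], [-61.27, 80.66], [-181.25, 117.63], [-171.15, -9.14], [-177.46, 177.46]. Speed limits (degrees/s): [159.86, 159.86, 180, 180, 180, 180].

### API

Orientations are given as a 3x3 rotation matrix whose columns are the frame's x, y, z axes.
In Python, from station import sense, cams, r gives the robot as it stands. The module is installed in compiled form; this text tells all that it offers.
- The arm moves only by the tool step_arm, never from a script. Its argument "targets" is text: rows parted by semicolons, each of 4 numbers parted by spaces: the shift along the tool's x, y, z in cm, then the turn about the tool's z in degrees. In form: x y z turn; .... A call has 1 to 12 rows; each row shifts and turns the commanded pose from where the row before left it, along the tool's axes as they then stand; what a row does not reach is not made up. A row lasts 1/12 s, in which the tool goes at most 41.7 mm and 7.16 degrees, less where a joint would pass 70% of its speed; a pose out of reach is approached as far as the arm can. A call with a gripper value outside its range is refused whole. "claw" is the finger opening in cm, from 0 to 8.7, set as the call begins (left out, the last holds). The fingers move at their own pace and stop on an object; the grip force is fixed at half the most. Time passes only in rows, so rows that do not move let the fingers close. It gives the time, the measured TCP pose, the force, the opening and the grip force at its end, in the units of the state.
- sense(): the state, without advancing time (a new reading comes with each control period).
- cams.capture(name): name is "scene" or "top"; returns a dict with "frame" (384x512x3 uint8, blue, green, red), "vertical_fov" (degrees; the focal length in pixels is half the picture's height over the tangent of half this angle, whatever the lens; pixels are square), "cx", "cy" (the principal point, pixels), "eye" and "rotation" of the camera in the world. Camera axes: x right, y down, z forward; pixel columns grow to the right and rows downward; lengths in m; the calibration is good to about 2 mm. A picture is of the moment at which its call begins. There is no depth.
- r.finish_job(): hands the job in; it is judged then, once.
The state is a dict: "time_s": time; "joints": joint angles; "joint_velocities": joint speeds; "effort": joint torques, N m; "tcp_pos": TCP position; "ee_rot": TCP orientation; "wrist_force": force on the tool from outside, world axes, zero at the start; "moment": the same for the moment, N m; "gripper_width": opening from 0.0 (shut) to 1.0 (fully open); "gripper_force": force on a finger pad.
Only numpy, scipy, OpenCV 4.12 (cv2) and the standard library are available. Lean on these libraries where they do the work, as an engineer would, in place of code of your own. Each camera call takes 0.05 s, during which the arm holds its last target. There are 200 camera calls.

## Working session

There is one attempt and no reset: what is moved stays moved. The work goes in short steps, Python scripts to look and compute and a tool call to move; the robot and the scene stay as the last step left them, time stands still between calls to the robot, and variables do not carry over. Pictures are saved under pics/ and viewed, at most 10 in all, crops included, and the job is handed in when it is done.

Besides the shell and the picture viewer there is one more tool, called after "Emit:" as name(argument=value, ...), one argument or row to a line, values as JSON. step_arm: Moves the arm, as the interface text tells. Its arguments: {"type":"object","properties":{"targets":{"type":"string"},"claw":{"type":"number"}},"required":["targets"]}

```bash
mkdir -p pics; cat > h.py <<'E'
import numpy as np,cv2
from station import sense,cams,r
def cap(n,f):
    c=cams.capture(n);cv2.imwrite(f,c["frame"]);return c
def ray(c,u,v):
    f=c["frame"].shape[0]/2/np.tan(np.radians(c["vertical_fov"]/2))
    d=np.array([(u-c["cx"])/f,(v-c["cy"])/f,1.]);return np.array(c["eye"]),np.array(c["rotation"])@d
def onz(c,u,v,z):
    e,d=ray(c,u,v);return e+d*(z-e[2])/d[2]
def proj(c,p):
    f=c["frame"].shape[0]/2/np.tan(np.radians(c["vertical_fov"]/2))
    q=np.array(c["rotation"]).T@(np.array(p)-c["eye"]);return q[0]/q[2]*f+c["cx"],q[1]/q[2]*f+c["cy"]
E
python3 - <<'E'
from h import *
for n in("scene","top"):
    c=cap(n,f"pics/{n}0.png");print(n,c["eye"],c["rotation"],c["vertical_fov"],c["cx"],c["cy"])
s=sense();print(s["ee_rot"],s["wrist_force"],s["time_s"])
E
```

```text
scene [1.38158649 0.69417288 0.81265039] [[-6.34371989e-01  4.01713343e-01 -6.60453306e-01]
 [ 7.73027899e-01  3.29419510e-01 -5.42135272e-01]
 [-2.16768266e-04 -8.54464263e-01 -5.19510131e-01]] 48.89556038184001 250.74454949051352 186.0307454475026
top [0.29011002 0.01486885 1.75630799] [[-0.02944705 -0.98662531  0.16032271]
 [-0.99952874  0.03045598  0.00383895]
 [-0.00867039 -0.16013411 -0.98705719]] 42.949376402143656 259.77908735030934 180.04356011599043
[[-9.60318455e-01 -2.78905116e-01 -6.32956948e-04]
 [-2.78905816e-01  9.60316744e-01  1.81592096e-03]
 [ 1.01369508e-04  1.92039779e-03 -9.99998151e-01]] [ 0.14092367 -0.33067149  0.00432982] 0.1
```

View pics/scene0.png

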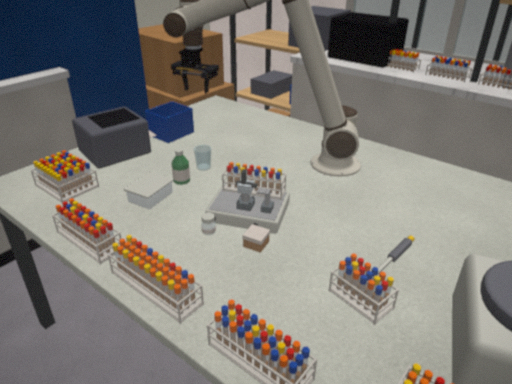

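View pics/top0.png

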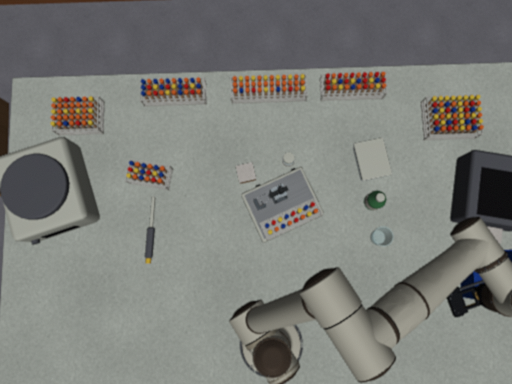

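The scene picture shows the mixer at about (250,200). The top picture shows it at about (283,203), with its tube row toward the robot. I'll zoom in on both.

```bash
python3 - <<'E'
from h import *
a=cv2.imread("pics/top0.png")[150:250,225:340];b=cv2.imread("pics/scene0.png")[155:235,195:300]
a=cv2.resize(a,None,fx=6,fy=6,interpolation=cv2.INTER_CUBIC);b=cv2.resize(b,None,fx=7,fy=7,interpolation=cv2.INTER_CUBIC)
cv2.imwrite("pics/t1.png",a);cv2.imwrite("pics/s1.png",b)
E
```

```text
(no output)
```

View pics/t1.png

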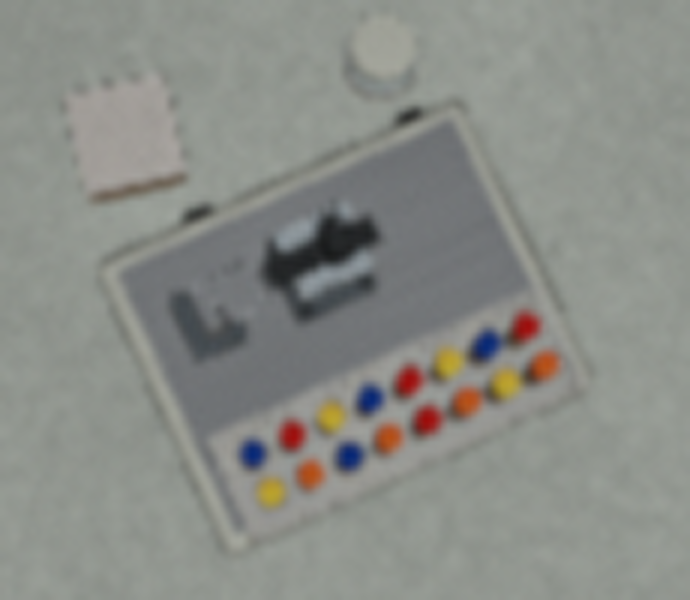

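View pics/s1.png

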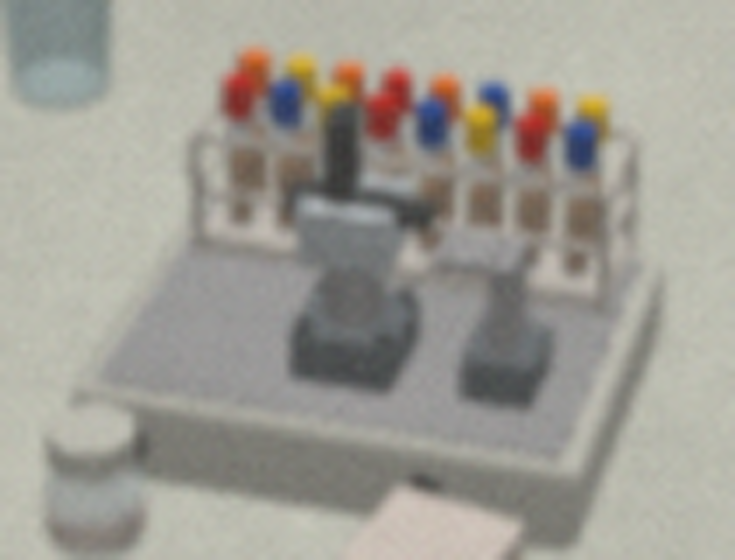

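```bash
python3 - <<'E'
from h import *
T=cams.capture("top");S=cams.capture("scene")
t=lambda u,v:(225+(u+.5)/6-.5,150+(v+.5)/6-.5)
s=lambda u,v:(195+(u+.5)/7-.5,155+(v+.5)/7-.5)
P=[onz(T,*t(*q),.045) for q in[(105,262),(460,103),(588,378),(235,548)]]
Q=[onz(S,*s(*q),.045) for q in[(78,390),(568,478),(658,268)]]
print(np.round(P,4),np.round(Q,4))
for i in range(4):print(np.linalg.norm(P[i]-P[(i+1)%4]))
for a,b in((0,1),(3,2)):
    d=P[a]-P[b];print("yawT",np.degrees(np.arctan2(d[1],d[0])))
d=Q[1]-Q[0];print("yawS",np.degrees(np.arctan2(d[1],d[0])))
# tab top
print("tab",onz(T,*t(340,236),.177),onz(S,*s(343,105),.177))
e1,d1=ray(T,*t(340,236));e2,d2=ray(S,*s(343,105))
k=np.linalg.lstsq(np.c_[d1,-d2],e2-e1,rcond=None)[0];print(e1+k[0]*d1,e2+k[1]*d2)
# rear row caps yaw
a=onz(T,*t(254,454),.136);b=onz(T,*t(527,326),.136);d=a-b;print(np.degrees(np.arctan2(d[1],d[0])),np.linalg.norm(d))
a=onz(T,*t(271,492),.136);c=onz(T,*t(545,365),.136);print("rackmid",(a+c+b+onz(T,*t(254,454),.136))/4)
E
```

```text
[[ 0.5227  0.0855  0.045 ]
 [ 0.6115 -0.1277  0.045 ]
 [ 0.4456 -0.1954  0.045 ]
 [ 0.353   0.014   0.045 ]] [[ 0.6123 -0.1235  0.045 ]
 [ 0.5249  0.0898  0.045 ]
 [ 0.3585  0.0212  0.045 ]]
0.23094781797624117
0.17921051040279587
0.2290126556581761
0.18410140117617627
yawT 112.61741499846407
yawT 113.8418948260882
yawS 112.28992369748839
tab [ 0.51510543 -0.04824868  0.177     ] [ 0.5117478  -0.04854876  0.177     ]
[ 0.51486088 -0.04818008  0.17871655] [ 0.51381677 -0.04678215  0.17851193]
113.3402391158058 0.16757864945899728
rackmid [ 0.42328555 -0.07934429  0.136     ]
```

Emit:
step_arm(
  targets="0 0 -2.5 -6.6; -2.8 2 0 0; -2.8 2 0 0; -2.8 2 0 0; -2.8 2 0 0; -2.8 2 0 0; -2.8 2 0 0; -2.8 2 0 0; -2.8 2 0 0; -2.8 2 0 0; -2.8 2 0 0; -2.8 2 0 0",
  claw=6,
)

```text
time_s: 1.2
tcp_pos: [0.3735, -0.2764, 0.2244]
ee_rot: [[-0.922, -0.387, 0.0], [-0.387, 0.922, 0.0], [-0.0, -0.0, -1.0]]
wrist_force: [0.4, -0.9, -0.3]
gripper_width: 0.687
gripper_force: 0.0
```

Emit:
step_arm(
  targets="-2.8 2 0 0; -2.8 2 0 0; -2.8 2 0 0; -2.8 2 0 0; -2.8 2 0 0; -2.8 2 0 0; -2.8 2 0 0; 0 0 0 0; 0 0 0 0; 0 0 0 0",
)

```text
time_s: 2.03
tcp_pos: [0.4991, -0.0729, 0.2239]
ee_rot: [[-0.922, -0.388, -0.001], [-0.388, 0.922, -0.0], [0.001, 0.0, -1.0]]
wrist_force: [-0.0, -0.3, -0.7]
gripper_width: 0.687
gripper_force: 0.0
```

```bash
cat > m.py <<'E'
from h import *
s=sense();R=np.array(s["ee_rot"]);p=np.array(s["tcp_pos"])
print(s["time_s"],p,"yaw y",np.degrees(np.arctan2(R[1,1],R[0,1])),s["wrist_force"],s["gripper_width"])
print("to tab (tool, cm)",R.T@(np.array([.514,-.048,.149])-p)*100)
E
python3 - <<'E'
from m import *
T=cap("top","pics/t2.png");S=cap("scene","pics/s2.png")
print(proj(T,p),proj(S,p))
u,v=map(int,proj(S,p));f=S["frame"][v-55:v+45,u-60:u+60]
cv2.imwrite("pics/s2c.png",cv2.resize(f,None,fx=6,fy=6,interpolation=cv2.INTER_CUBIC));print(u-60,v-55)
E
```

```text
2.0333 [ 0.49911006 -0.07291805  0.22394953] yaw y 112.82547070787454 [-0.0057823  -0.26212203 -0.72926078] 0.6872580700966413
to tab (tool, cm) [-2.34595642  1.7169122   7.49327788]
(np.float64(289.7365196676048), np.float64(191.5698318727154)) (np.float64(240.04937971301135), np.float64(152.3061078341227))
180 97
```

View pics/s2c.png

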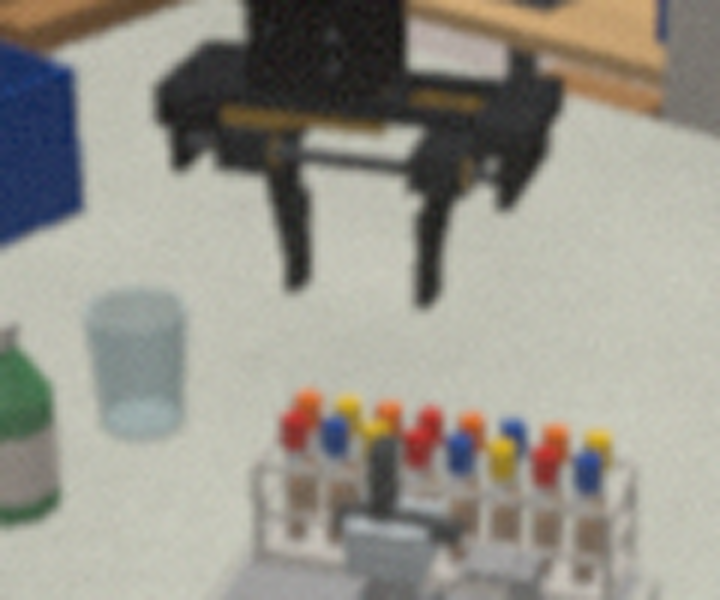

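The fingertips are at crop (297,287) and (427,303), and the tab top is at crop (383,440). The tips sit somewhat higher than the TCP projection. I'll centre over the tab with a narrower opening and look again.

Emit:
step_arm(
  targets="-2.35 1.7 0 0; 0 0 2 0; 0 0 1.5 0; 0 0 0 0; 0 0 0 0; 0 0 0 0",
  claw=4,
)

```text
time_s: 2.63
tcp_pos: [0.515, -0.049, 0.1904]
ee_rot: [[-0.922, -0.387, 0.002], [-0.387, 0.922, -0.0], [-0.001, -0.001, -1.0]]
wrist_force: [-0.4, -0.1, 0.6]
gripper_width: 0.469
gripper_force: 0.0
```

```bash
python3 - <<'E'
from m import *
T=cap("top","pics/t3.png");S=cap("scene","pics/s3.png")
print(proj(T,p),proj(S,p))
f=S["frame"][110:210,190:310]
cv2.imwrite("pics/s3c.png",cv2.resize(f,None,fx=6,fy=6,interpolation=cv2.INTER_CUBIC))
E
```

```text
2.6333 [ 0.514964   -0.04896091  0.19035067] yaw y 112.75130157966926 [-0.3561804  -0.11538484  0.57652569] 0.4685030348684995
to tab (tool, cm) [0.05770303 0.12968728 4.13487067]
(np.float64(281.6145062705902), np.float64(188.36735222235356)) (np.float64(242.75449303313434), np.float64(166.1253196756674))
```

View pics/s3c.png

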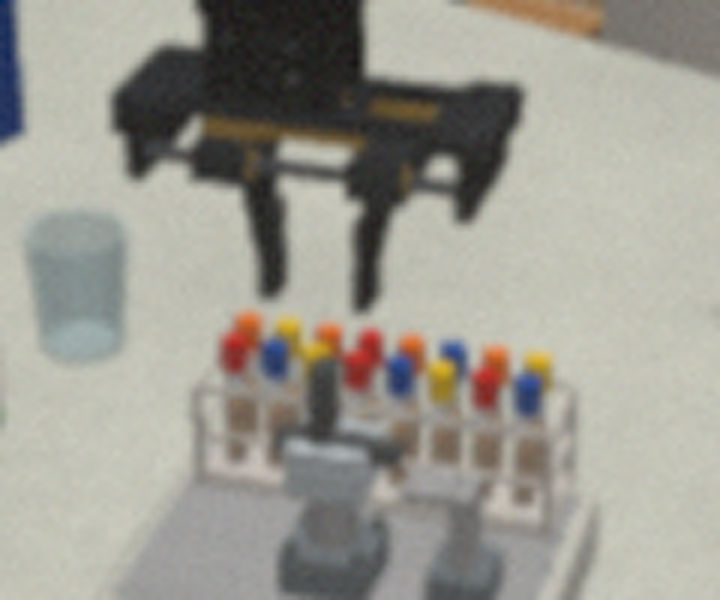

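```bash
python3 - <<'E'
from h import *
f=cv2.imread("pics/t3.png")[140:240,220:340]
cv2.imwrite("pics/t3c.png",cv2.resize(f,None,fx=6,fy=6,interpolation=cv2.INTER_CUBIC))
E
```

```text
(no output)
```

View pics/t3c.png

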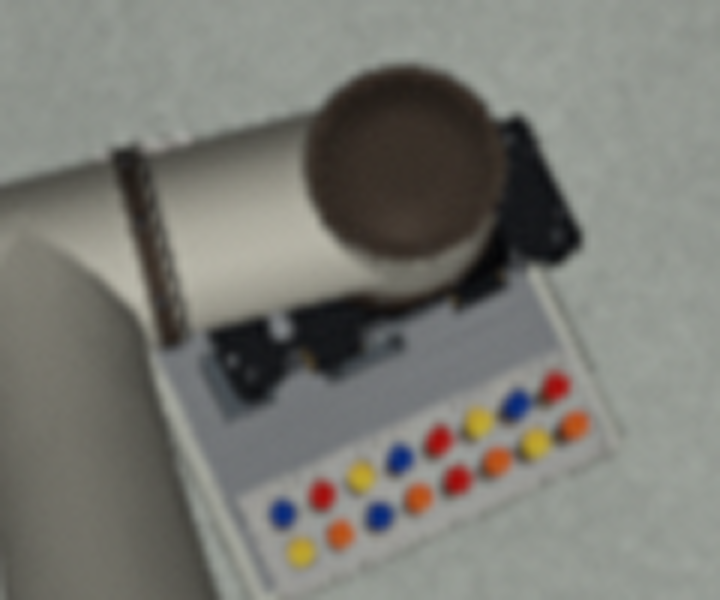

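The wrist sits over the plunger, with the body bar's middle at crop (395,278), close to the TCP projection. So x and y agree. Next I'll descend gently around the tab.

Emit:
step_arm(
  targets="0 0.15 0.5 0; 0 0 0.6 0; 0 0 0.6 0; 0 0 0.6 0; 0 0 0.6 0; 0 0 0.6 0; 0 0 0.6 0; 0 0 0 0; 0 0 0 0",
)

```text
time_s: 3.48
tcp_pos: [0.5138, -0.0469, 0.1478]
ee_rot: [[-0.922, -0.388, -0.001], [-0.388, 0.922, -0.0], [0.001, 0.0, -1.0]]
wrist_force: [-0.6, 0.5, 0.3]
gripper_width: 0.46
gripper_force: 0.0
```

```bash
python3 - <<'E'
from m import *
S=cap("scene","pics/s4.png")
print(proj(S,p))
f=S["frame"][120:210,200:300]
cv2.imwrite("pics/s4c.png",cv2.resize(f,None,fx=6.5,fy=6.5,interpolation=cv2.INTER_CUBIC))
E
```

```text
3.4833 [ 0.51382371 -0.04685536  0.14777535] yaw y 112.80869784629344 [-0.64479569  0.52028429  0.31509954] 0.45961795881019274
to tab (tool, cm) [ 0.02825045 -0.11233788 -0.12244378]
(np.float64(243.6409933210281), np.float64(178.1652028613693))
```

View pics/s4c.png

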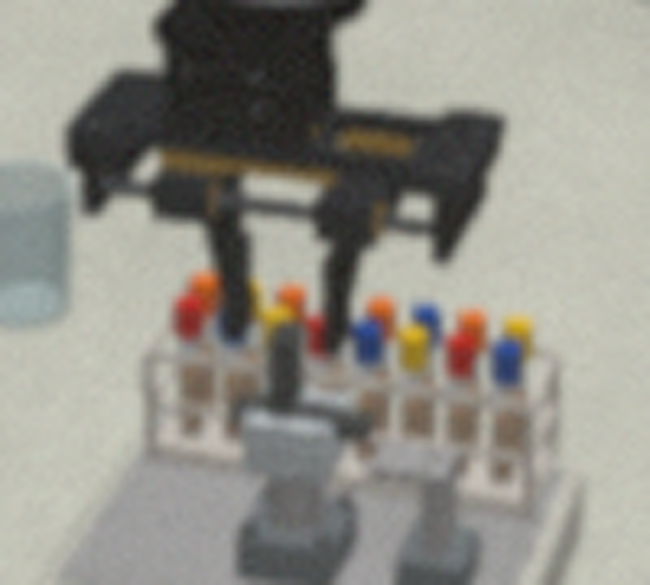

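The tips are at crop (235,338) and (335,348), either side of the tab top at (285,325). Closing will settle whether the tab is between the pads.

Emit:
step_arm(
  targets="0 0 0 0; 0 0 0 0; 0 0 0 0; 0 0 0 0; 0 0 0 0; 0 0 0 0",
  claw=0.6,
)

```text
time_s: 4.03
tcp_pos: [0.5141, -0.0469, 0.1484]
ee_rot: [[-0.922, -0.388, 0.0], [-0.388, 0.922, -0.0], [-0.0, -0.0, -1.0]]
wrist_force: [0.7, -0.6, -0.1]
gripper_width: 0.133
gripper_force: 30.0
```

```bash
python3 - <<'E'
from m import *
S=cap("scene","pics/s5.png");T=cap("top","pics/t5.png")
print(s["gripper_force"],"base",proj(S,[0,0,0]),proj(T,[0,0,0]))
f=S["frame"][120:210,200:300]
a=cv2.resize(f,None,fx=4.5,fy=4.5,interpolation=cv2.INTER_CUBIC)
b=cv2.resize(T["frame"][290:384,215:315],(350,329));o=np.zeros((405,800,3),np.uint8);o[:405,:450]=a[:405,:450];o[:329,450:]=b
cv2.imwrite("pics/s5c.png",o)
E
```

```text
4.0333 [ 0.51412467 -0.04690885  0.14842341] yaw y 112.81440000520301 [ 0.72791225 -0.57459985 -0.09332534] 0.1328310481727788
to tab (tool, cm) [ 0.05378536 -0.09576531 -0.05763935]
29.999981224536896 base (np.float64(334.6673171892096), np.float64(163.98994644323645)) (np.float64(270.95552344952), np.float64(344.0833601438666))
```

View pics/s5c.png

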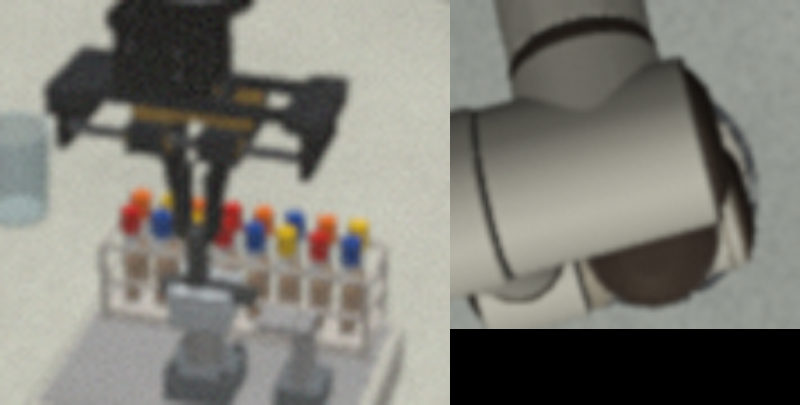

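The tab is gripped at 11.6 mm opening with 30 N. Now I'll press slowly.

Emit:
step_arm(
  targets="0 0 0.1 0; 0 0 0.1 0; 0 0 0.1 0; 0 0 0.1 0; 0 0 0.1 0; 0 0 0.1 0; 0 0 0.1 0; 0 0 0.05 0; 0 0 0 0; 0 0 0 0",
)

```text
time_s: 4.97
tcp_pos: [0.5142, -0.0469, 0.1417]
ee_rot: [[-0.922, -0.388, 0.001], [-0.388, 0.922, -0.0], [-0.001, -0.001, -1.0]]
wrist_force: [-1.4, 0.3, 5.5]
gripper_width: 0.134
gripper_force: 30.0
```

Emit:
step_arm(
  targets="0 0 0.05 0; 0 0 0.05 0; 0 0 0 0; 0 0 0 0",
)

```text
time_s: 5.3
tcp_pos: [0.5142, -0.0469, 0.1407]
ee_rot: [[-0.922, -0.388, 0.001], [-0.388, 0.922, -0.0], [-0.001, -0.001, -1.0]]
wrist_force: [-1.7, 0.7, 6.9]
gripper_width: 0.129
gripper_force: 30.0
```

Emit:
step_arm(
  targets="0 0 0.05 0; 0 0 0.05 0; 0 0 0 0; 0 0 0 0",
)

```text
time_s: 5.63
tcp_pos: [0.5142, -0.0469, 0.1397]
ee_rot: [[-0.922, -0.388, 0.001], [-0.388, 0.922, -0.0], [-0.001, -0.001, -1.0]]
wrist_force: [-1.8, 0.9, 5.6]
gripper_width: 0.134
gripper_force: 30.0
```

Emit:
step_arm(
  targets="0 0 0.04 0; 0 0 0.03 0; 0 0 0 0; 0 0 0 0",
)

```text
time_s: 5.97
tcp_pos: [0.5143, -0.0469, 0.1391]
ee_rot: [[-0.922, -0.388, 0.001], [-0.388, 0.922, -0.0], [-0.001, -0.001, -1.0]]
wrist_force: [-1.9, -1.0, 7.0]
gripper_width: 0.134
gripper_force: 30.0
```

Emit:
step_arm(
  targets="0 0 0.04 0; 0 0 0.03 0; 0 0 0 0; 0 0 0 0",
)

```text
time_s: 6.3
tcp_pos: [0.5143, -0.0469, 0.1384]
ee_rot: [[-0.922, -0.388, 0.001], [-0.388, 0.922, -0.0], [-0.001, -0.001, -1.0]]
wrist_force: [-2.6, 0.8, 5.7]
gripper_width: 0.134
gripper_force: 30.0
```

Emit:
step_arm(
  targets="0 0 0.04 0; 0 0 0.03 0; 0 0 0 0; 0 0 0 0",
)

```text
time_s: 6.63
tcp_pos: [0.5143, -0.0469, 0.1377]
ee_rot: [[-0.922, -0.388, 0.001], [-0.388, 0.922, -0.0], [-0.001, -0.001, -1.0]]
wrist_force: [-1.1, -0.2, 5.4]
gripper_width: 0.127
gripper_force: 30.0
```

Emit:
step_arm(
  targets="0 0 0.04 0; 0 0 0.03 0; 0 0 0 0; 0 0 0 0",
)

```text
time_s: 6.97
tcp_pos: [0.5143, -0.0469, 0.137]
ee_rot: [[-0.922, -0.388, 0.001], [-0.388, 0.922, -0.0], [-0.001, -0.001, -1.0]]
wrist_force: [-1.6, 0.9, 6.2]
gripper_width: 0.129
gripper_force: 30.0
```

```bash
python3 - <<'E'
from h import *
S=cams.capture("scene");a=np.array([.5143,-.0475])
q=a+.053*np.array([-.388,.922])
for z in(.10,.11,.12,.13,.14):print(z,proj(S,[*q,z]))
E
```

```text
0.1 (np.float64(259.56473099490785), np.float64(193.65448981472906))
0.11 (np.float64(259.59857111179906), np.float64(190.96498205192836))
0.12 (np.float64(259.632677230319), np.float64(188.2543333028888))
0.13 (np.float64(259.66705249921824), np.float64(185.52229331466256))
0.14 (np.float64(259.70170011714134), np.float64(182.7686078688844))
```

Emit:
step_arm(
  targets="0 0 0.04 0; 0 0 0.03 0; 0 0 0 0; 0 0 0 0",
)

```text
time_s: 7.35
tcp_pos: [0.5142, -0.0469, 0.1364]
ee_rot: [[-0.922, -0.388, 0.001], [-0.388, 0.922, -0.0], [-0.001, -0.001, -1.0]]
wrist_force: [-2.6, -0.3, 6.3]
gripper_width: 0.127
gripper_force: 30.0
```

Emit:
step_arm(
  targets="0 0 0.04 0; 0 0 0.03 0; 0 0 0 0; 0 0 0 0",
)

```text
time_s: 7.68
tcp_pos: [0.5143, -0.0469, 0.1357]
ee_rot: [[-0.922, -0.388, 0.001], [-0.388, 0.922, -0.0], [-0.001, -0.001, -1.0]]
wrist_force: [-2.7, 0.9, 7.5]
gripper_width: 0.13
gripper_force: 30.0
```

Emit:
step_arm(
  targets="0 0 0.04 0; 0 0 0.03 0; 0 0 0 0; 0 0 0 0",
)

```text
time_s: 8.02
tcp_pos: [0.5143, -0.0469, 0.135]
ee_rot: [[-0.922, -0.388, 0.001], [-0.388, 0.922, -0.0], [-0.001, -0.001, -1.0]]
wrist_force: [-1.4, 0.3, 5.5]
gripper_width: 0.131
gripper_force: 30.0
```

Emit:
step_arm(
  targets="0 0 0.04 0; 0 0 0.03 0; 0 0 0 0; 0 0 0 0",
)

```text
time_s: 8.35
tcp_pos: [0.5143, -0.0469, 0.1344]
ee_rot: [[-0.922, -0.388, 0.001], [-0.388, 0.922, -0.0], [-0.001, -0.001, -1.0]]
wrist_force: [-1.6, -0.5, 6.7]
gripper_width: 0.13
gripper_force: 30.0
```

Emit:
step_arm(
  targets="0 0 0.04 0; 0 0 0.03 0; 0 0 0 0; 0 0 0 0",
)

```text
time_s: 8.68
tcp_pos: [0.5143, -0.0469, 0.1336]
ee_rot: [[-0.922, -0.388, 0.001], [-0.388, 0.922, -0.0], [-0.001, -0.001, -1.0]]
wrist_force: [-1.8, 0.0, 6.5]
gripper_width: 0.129
gripper_force: 30.0
```

Emit:
step_arm(
  targets="0 0 0.04 0; 0 0 0.03 0; 0 0 0 0; 0 0 0 0",
)

```text
time_s: 9.02
tcp_pos: [0.5143, -0.047, 0.133]
ee_rot: [[-0.922, -0.388, 0.001], [-0.388, 0.922, -0.0], [-0.001, -0.001, -1.0]]
wrist_force: [-2.2, 0.3, 6.7]
gripper_width: 0.131
gripper_force: 30.0
```

Emit:
step_arm(
  targets="0 0 0.04 0; 0 0 0.03 0; 0 0 0 0; 0 0 0 0",
)

```text
time_s: 9.35
tcp_pos: [0.5143, -0.047, 0.1323]
ee_rot: [[-0.922, -0.388, 0.001], [-0.388, 0.922, -0.0], [-0.001, -0.001, -1.0]]
wrist_force: [-2.9, 0.5, 6.7]
gripper_width: 0.132
gripper_force: 30.0
```

Emit:
step_arm(
  targets="0 0 0.04 0; 0 0 0.03 0; 0 0 0 0; 0 0 0 0",
)

```text
time_s: 9.68
tcp_pos: [0.5143, -0.047, 0.1316]
ee_rot: [[-0.922, -0.388, 0.001], [-0.388, 0.922, -0.0], [-0.001, -0.001, -1.0]]
wrist_force: [-2.0, -0.1, 7.2]
gripper_width: 0.132
gripper_force: 30.0
```

Emit:
step_arm(
  targets="0 0 0.04 0; 0 0 0.03 0; 0 0 0 0; 0 0 0 0",
)

```text
time_s: 10.02
tcp_pos: [0.5143, -0.0469, 0.131]
ee_rot: [[-0.922, -0.388, 0.001], [-0.388, 0.922, -0.0], [-0.001, -0.001, -1.0]]
wrist_force: [-2.3, 0.1, 7.3]
gripper_width: 0.13
gripper_force: 30.0
```

Emit:
step_arm(
  targets="0 0 0.04 0; 0 0 0.03 0; 0 0 0 0; 0 0 0 0",
)

```text
time_s: 10.35
tcp_pos: [0.5143, -0.047, 0.1303]
ee_rot: [[-0.922, -0.388, 0.001], [-0.388, 0.922, -0.0], [-0.001, -0.001, -1.0]]
wrist_force: [-2.2, 0.3, 7.6]
gripper_width: 0.128
gripper_force: 30.0
```

Emit:
step_arm(
  targets="0 0 0.04 0; 0 0 0.03 0; 0 0 0 0; 0 0 0 0",
)

```text
time_s: 10.68
tcp_pos: [0.5143, -0.0469, 0.1296]
ee_rot: [[-0.922, -0.388, 0.001], [-0.388, 0.922, -0.001], [-0.001, -0.001, -1.0]]
wrist_force: [-2.4, 0.5, 7.6]
gripper_width: 0.129
gripper_force: 30.0
```

Emit:
step_arm(
  targets="0 0 0.04 0; 0 0 0.03 0; 0 0 0 0; 0 0 0 0",
)

```text
time_s: 11.02
tcp_pos: [0.5143, -0.0469, 0.1289]
ee_rot: [[-0.922, -0.388, 0.001], [-0.388, 0.922, -0.001], [-0.001, -0.001, -1.0]]
wrist_force: [-2.5, 0.5, 7.5]
gripper_width: 0.132
gripper_force: 30.0
```

Emit:
step_arm(
  targets="0 0 0.04 0; 0 0 0.03 0; 0 0 0 0; 0 0 0 0",
)

```text
time_s: 11.35
tcp_pos: [0.5143, -0.0469, 0.1283]
ee_rot: [[-0.922, -0.388, 0.001], [-0.388, 0.922, -0.0], [-0.001, -0.001, -1.0]]
wrist_force: [-3.0, -0.3, 7.8]
gripper_width: 0.134
gripper_force: 30.0
```

Emit:
step_arm(
  targets="0 0 0.04 0; 0 0 0.03 0; 0 0 0 0; 0 0 0 0",
)

```text
time_s: 11.68
tcp_pos: [0.5143, -0.0469, 0.1276]
ee_rot: [[-0.922, -0.388, 0.001], [-0.388, 0.922, -0.0], [-0.001, -0.001, -1.0]]
wrist_force: [-2.5, 0.6, 8.3]
gripper_width: 0.132
gripper_force: 30.0
```

Emit:
step_arm(
  targets="0 0 0.04 0; 0 0 0.03 0; 0 0 0 0; 0 0 0 0",
)

```text
time_s: 12.02
tcp_pos: [0.5143, -0.0469, 0.1269]
ee_rot: [[-0.922, -0.388, 0.001], [-0.388, 0.922, -0.001], [-0.001, -0.001, -1.0]]
wrist_force: [-2.7, 1.2, 8.7]
gripper_width: 0.13
gripper_force: 30.0
```

Emit:
step_arm(
  targets="0 0 0.04 0; 0 0 0.03 0; 0 0 0 0; 0 0 0 0",
)

```text
time_s: 12.35
tcp_pos: [0.5143, -0.047, 0.1262]
ee_rot: [[-0.922, -0.388, 0.001], [-0.388, 0.922, -0.001], [-0.001, -0.001, -1.0]]
wrist_force: [-2.9, -0.1, 8.4]
gripper_width: 0.128
gripper_force: 30.0
```

Emit:
step_arm(
  targets="0 0 0.04 0; 0 0 0.03 0; 0 0 0 0; 0 0 0 0",
)

```text
time_s: 12.68
tcp_pos: [0.5143, -0.0469, 0.1255]
ee_rot: [[-0.922, -0.388, 0.001], [-0.388, 0.922, -0.001], [-0.001, -0.001, -1.0]]
wrist_force: [-2.9, 0.2, 8.7]
gripper_width: 0.132
gripper_force: 30.0
```

Emit:
step_arm(
  targets="0 0 0.04 0; 0 0 0.03 0; 0 0 0 0; 0 0 0 0",
)

```text
time_s: 13.02
tcp_pos: [0.5143, -0.047, 0.1249]
ee_rot: [[-0.922, -0.388, 0.001], [-0.388, 0.922, -0.001], [-0.001, -0.001, -1.0]]
wrist_force: [-1.9, 0.5, 9.4]
gripper_width: 0.129
gripper_force: 30.0
```

Emit:
step_arm(
  targets="0 0 0.04 0; 0 0 0.03 0; 0 0 0 0; 0 0 0 0",
)

```text
time_s: 13.35
tcp_pos: [0.5143, -0.0469, 0.1244]
ee_rot: [[-0.922, -0.388, 0.001], [-0.388, 0.922, -0.001], [-0.001, -0.001, -1.0]]
wrist_force: [-2.0, 0.1, 9.8]
gripper_width: 0.132
gripper_force: 30.0
```

Emit:
step_arm(
  targets="0 0 0.03 0; 0 0 0.03 0; 0 0 0 0; 0 0 0 0",
)

```text
time_s: 13.68
tcp_pos: [0.5144, -0.047, 0.1241]
ee_rot: [[-0.922, -0.388, 0.001], [-0.388, 0.922, -0.001], [-0.001, -0.001, -1.0]]
wrist_force: [-3.4, -0.2, 10.5]
gripper_width: 0.132
gripper_force: 30.0
```

Emit:
step_arm(
  targets="0 0 0 0; 0 0 0 0; 0 0 0 0",
)

```text
time_s: 13.93
tcp_pos: [0.5144, -0.047, 0.1241]
ee_rot: [[-0.921, -0.388, 0.001], [-0.388, 0.921, -0.001], [-0.001, -0.001, -1.0]]
wrist_force: [-4.9, 0.6, 11.5]
gripper_width: 0.13
gripper_force: 30.0
```

Emit:
step_arm(
  targets="0 0 0.03 0; 0 0 0 0; 0 0 0 0; 0 0 0 0",
)

```text
time_s: 14.27
tcp_pos: [0.5144, -0.047, 0.124]
ee_rot: [[-0.921, -0.388, 0.002], [-0.388, 0.921, -0.001], [-0.001, -0.001, -1.0]]
wrist_force: [-4.0, 0.7, 12.7]
gripper_width: 0.129
gripper_force: 30.0
```

The force now rises with no motion, so the plunger is on its seat. I'll add a touch more preload, then slide.

Emit:
step_arm(
  targets="0 0 0.03 0; 0 0 0 0; 0 0 0 0",
)

```text
time_s: 14.52
tcp_pos: [0.5145, -0.0471, 0.1239]
ee_rot: [[-0.921, -0.389, 0.002], [-0.389, 0.921, -0.001], [-0.001, -0.002, -1.0]]
wrist_force: [-3.7, 1.1, 12.6]
gripper_width: 0.131
gripper_force: 30.0
```

Emit:
step_arm(
  targets="0 0.1 0 0; 0 0.1 0 0; 0 0.1 0 0; 0 0.1 0 0; 0 0.1 0 0; 0 0 0 0; 0 0 0 0",
)

```text
time_s: 15.1
tcp_pos: [0.5128, -0.0432, 0.124]
ee_rot: [[-0.921, -0.389, 0.002], [-0.389, 0.921, -0.002], [-0.001, -0.003, -1.0]]
wrist_force: [-3.6, -3.1, 13.0]
gripper_width: 0.134
gripper_force: 30.0
```

Emit:
step_arm(
  targets="0 0.1 0 0; 0 0.1 0 0; 0 0.1 0 0; 0 0.1 0 0; 0 0.1 0 0; 0 0 0 0",
)

```text
time_s: 15.6
tcp_pos: [0.5109, -0.0386, 0.124]
ee_rot: [[-0.921, -0.389, 0.002], [-0.389, 0.921, -0.002], [-0.001, -0.003, -1.0]]
wrist_force: [-2.3, -3.2, 12.6]
gripper_width: 0.131
gripper_force: 30.0
```

Emit:
step_arm(
  targets="0 0.1 0 0; 0 0.1 0 0; 0 0.1 0 0; 0 0 0 0",
)

```text
time_s: 15.93
tcp_pos: [0.5097, -0.0358, 0.124]
ee_rot: [[-0.921, -0.389, 0.002], [-0.389, 0.921, -0.002], [-0.001, -0.003, -1.0]]
wrist_force: [-2.5, -3.2, 12.3]
gripper_width: 0.132
gripper_force: 30.0
```

Emit:
step_arm(
  targets="0 0.1 0 0; 0 0.1 0 0; 0 0.1 0 0; 0 0.1 0 0; 0 0.1 0 0; 0 0 0 0",
)

```text
time_s: 16.43
tcp_pos: [0.5077, -0.0312, 0.124]
ee_rot: [[-0.921, -0.389, 0.002], [-0.389, 0.921, -0.002], [-0.001, -0.003, -1.0]]
wrist_force: [-2.5, -3.3, 12.3]
gripper_width: 0.131
gripper_force: 30.0
```

Emit:
step_arm(
  targets="0 0.1 0 0; 0 0.1 0 0; 0 0.1 0 0; 0 0.1 0 0; 0 0.1 0 0; 0 0 0 0",
)

```text
time_s: 16.93
tcp_pos: [0.5058, -0.0266, 0.124]
ee_rot: [[-0.921, -0.389, 0.002], [-0.389, 0.921, -0.002], [-0.001, -0.003, -1.0]]
wrist_force: [-3.0, -3.1, 12.5]
gripper_width: 0.131
gripper_force: 30.0
```

Emit:
step_arm(
  targets="0 0.1 0 0; 0 0.05 0 0; 0 0 0 0",
)

```text
time_s: 17.18
tcp_pos: [0.5053, -0.0255, 0.124]
ee_rot: [[-0.921, -0.389, 0.002], [-0.389, 0.921, -0.003], [-0.001, -0.003, -1.0]]
wrist_force: [-3.7, -3.1, 12.4]
gripper_width: 0.128
gripper_force: 30.0
```

Emit:
step_arm(
  targets="0 0.05 0 0; 0 0.05 0 0; 0 0 0 0",
)

```text
time_s: 17.43
tcp_pos: [0.5052, -0.0253, 0.1241]
ee_rot: [[-0.921, -0.389, 0.003], [-0.389, 0.921, -0.004], [-0.001, -0.004, -1.0]]
wrist_force: [-2.6, -7.7, 11.3]
gripper_width: 0.13
gripper_force: 30.0
```

Emit:
step_arm(
  targets="0 0.05 0 0; 0 0.05 0 0; 0 0 0 0",
)

```text
time_s: 17.68
tcp_pos: [0.5051, -0.0251, 0.1242]
ee_rot: [[-0.921, -0.389, 0.003], [-0.389, 0.921, -0.005], [-0.001, -0.006, -1.0]]
wrist_force: [-0.4, -10.4, 11.4]
gripper_width: 0.13
gripper_force: 30.0
```

The end stop was felt after 23.6 mm, so the keeper started about 2.4 mm in. I'll relax the side load, ease up until the lip takes the spring, then open.

Emit:
step_arm(
  targets="0 -0.08 0 0; 0 -0.07 0 0; 0 0 0 0",
)

```text
time_s: 17.93
tcp_pos: [0.5053, -0.0254, 0.124]
ee_rot: [[-0.921, -0.388, 0.002], [-0.388, 0.921, -0.003], [-0.001, -0.003, -1.0]]
wrist_force: [-2.6, -5.9, 12.5]
gripper_width: 0.133
gripper_force: 30.0
```

Emit:
step_arm(
  targets="0 0 -0.05 0; 0 0 -0.05 0; 0 0 -0.05 0; 0 0 -0.05 0; 0 0 0 0; 0 0 0 0",
)

```text
time_s: 18.43
tcp_pos: [0.5052, -0.0254, 0.1254]
ee_rot: [[-0.921, -0.388, 0.002], [-0.388, 0.921, -0.003], [-0.001, -0.003, -1.0]]
wrist_force: [-1.1, -7.2, 7.7]
gripper_width: 0.129
gripper_force: 30.0
```

Emit:
step_arm(
  targets="0 -0.02 -0.04 0; 0 0 -0.03 0; 0 0 0 0; 0 0 0 0",
)

```text
time_s: 18.77
tcp_pos: [0.5052, -0.0254, 0.126]
ee_rot: [[-0.921, -0.388, 0.002], [-0.388, 0.921, -0.003], [-0.001, -0.003, -1.0]]
wrist_force: [-1.5, -5.4, 8.8]
gripper_width: 0.133
gripper_force: 30.0
```

Emit:
step_arm(
  targets="0 0 -0.03 0; 0 0 0 0; 0 0 0 0",
)

```text
time_s: 19.02
tcp_pos: [0.5052, -0.0254, 0.1261]
ee_rot: [[-0.922, -0.388, 0.002], [-0.388, 0.922, -0.003], [-0.001, -0.003, -1.0]]
wrist_force: [-0.9, -6.0, 6.6]
gripper_width: 0.131
gripper_force: 30.0
```

Emit:
step_arm(
  targets="0 0 -0.05 0; 0 0 0 0; 0 0 0 0",
)

```text
time_s: 19.27
tcp_pos: [0.5051, -0.0254, 0.1261]
ee_rot: [[-0.922, -0.388, 0.002], [-0.388, 0.922, -0.002], [-0.001, -0.003, -1.0]]
wrist_force: [0.4, -5.2, 5.7]
gripper_width: 0.132
gripper_force: 30.0
```

Emit:
step_arm(
  targets="0 0 0 0; 0 0 0 0; 0 0 0 0; 0 0 0 0; 0 0 0 0; 0 0 0 0",
  claw=3.6,
)

```text
time_s: 19.77
tcp_pos: [0.5043, -0.0237, 0.1247]
ee_rot: [[-0.922, -0.388, -0.0], [-0.388, 0.922, 0.0], [0.0, 0.0, -1.0]]
wrist_force: [0.9, -0.3, 0.5]
gripper_width: 0.4
gripper_force: 0.0
```

Emit:
step_arm(
  targets="0 0 -0.5 0; 0 0 -1 0; 0 0 -1.5 0; 0 0 -2 0; 0 0 -2 0; 0 0 -2 0; -3 -2 0 0; -3 -2 0 0; -3 -2 0 0; 0 0 0 0; 0 0 0 0; 0 0 0 0",
)

```text
time_s: 20.77
tcp_pos: [0.6101, -0.0444, 0.2151]
ee_rot: [[-0.922, -0.387, -0.001], [-0.387, 0.922, -0.0], [0.001, 0.0, -1.0]]
wrist_force: [-0.2, 0.4, 0.5]
gripper_width: 0.415
gripper_force: 0.0
```

```bash
python3 - <<'E'
from m import *
S=cap("scene","pics/s6.png")
f=S["frame"][150:240,190:300]
cv2.imwrite("pics/s6c.png",cv2.resize(f,None,fx=6.5,fy=6.5,interpolation=cv2.INTER_CUBIC))
E
```

```text
20.7667 [ 0.61013402 -0.04438679  0.21509038] yaw y 112.79229136945318 [-0.2184072   0.43037491  0.53696615] 0.41468921942999176
to tab (tool, cm) [8.99858501 3.38936326 6.61552128]
```

View pics/s6c.png

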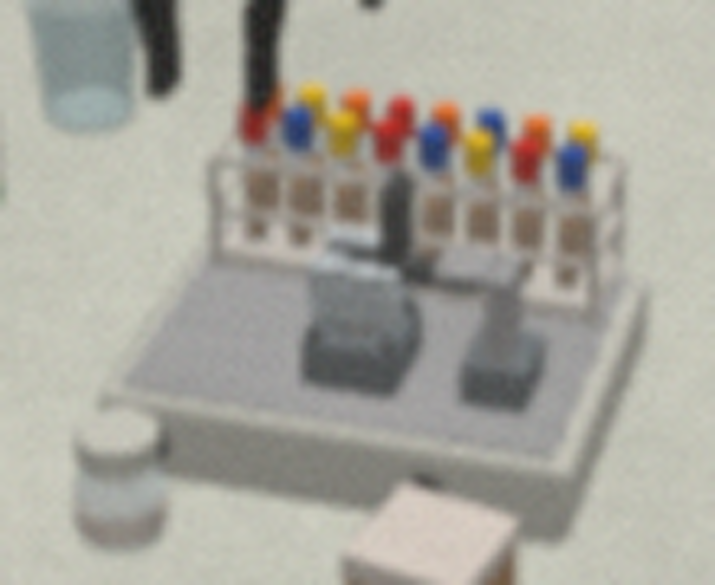

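The plunger is down. The keeper runs under the lip at about (450,275) in the crop, with the tab moved along to (398,215). The gripper is clear and nothing else has been disturbed.

```bash
python3 -c "
from station import r
print(r.finish_job())"
```

```text
the job is handed in; nothing more can be done
None
```

The plunger was pressed about 24 mm to its seat, the keeper was slid to its end stop under the catch, and the tab was released; the last picture showed the plunger still down and trapped, and the job is handed in at about 21 s.

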